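# Fill the gas-sensor caddy

## Task

Fill the caddy for the next detector service: stand the large round, the small round, the square and the oblong sensor cartridge upright in the recesses of their own shape and size, each fully down on its recess floor, setting them down rather than dropping them. Leave the two look-alikes, the arch-shaped cartridge and the hollow sleeve, standing where they are.

Things in the scene. Friction and masses are not known exactly. Their poses are not given: they have to be found in the camera images.
- cart_large: Large round sensor cartridge, solid upright cylinder of diameter 40 mm, white plastic with a blue band, a grey vent disc on its flat top, 34 mm high. Origin: centre of its underside, z up. It stands loose on the bench, as do the other five parts, each on its own, mixed in random order, at least 80 mm from centre to centre.
- cart_small: Small round sensor cartridge, upright cylinder of diameter 24 mm, white plastic with a blue band, a grey vent disc on its flat top, 34 mm high. Origin: centre of its underside, z up.
- cart_square: Square sensor cartridge, upright block 32 x 32 mm in plan, white plastic with a blue band, a grey vent disc on its flat top, 34 mm high. Origin: centre of its underside, z up; x and y along its sides.
- cart_oblong: Oblong sensor cartridge, upright block 46 mm long (x) and 22 mm wide (y) in plan, white plastic with a blue band, a grey vent disc on its flat top, 34 mm high. Origin: centre of its underside, z up.
- cart_arch: Look-alike to leave alone: arch-shaped cartridge, 50 mm long (x) and 36 mm wide (y), square at its -x end and half-round at its +x end, white plastic with a blue band, a grey vent disc on its flat top, 34 mm high. Origin: centre of its underside, z up.
- sleeve: Look-alike to leave alone: hollow spacer sleeve, white with a blue band, an open ring of outer diameter 40 mm with a 26 mm through hole, 34 mm high. Origin: centre of its underside, z up.
- seat_large: Black plate 80 x 80 x 8 mm, fixed in the caddy, with a recess, round 52 mm diameter, felt-lined, 6 mm deep, in its middle. Origin: centre of the plate's underside, which is 5 mm above the bench; recess floor 2 mm, rim 8 mm above the origin. For the large round cartridge.
- seat_small: Black plate 80 x 80 x 8 mm, fixed in the caddy, with a recess, round 36 mm diameter, felt-lined, 6 mm deep, in its middle. Origin: centre of the plate's underside, which is 5 mm above the bench; recess floor 2 mm, rim 8 mm above the origin. For the small round cartridge. The four plates lie 2 x 2 at 90 mm spacing, square to the caddy, in any arrangement.
- seat_square: Black plate 80 x 80 x 8 mm, fixed in the caddy, with a recess, square 44 x 44 mm, felt-lined, 6 mm deep, in its middle. Origin: centre of the plate's underside, which is 5 mm above the bench; recess floor 2 mm, rim 8 mm above the origin. Recess sides along x and y. For the square cartridge. Caddy: a fixed grey tray, 196 mm square outside, walls 5 mm thick and 14 mm high over the bench.
- seat_oblong: Black plate 80 x 80 x 8 mm, fixed in the caddy, with a recess, oblong 58 mm (x) by 34 mm (y), felt-lined, 6 mm deep, in its middle. Origin: centre of the plate's underside, which is 5 mm above the bench; recess floor 2 mm, rim 8 mm above the origin. For the oblong cartridge. Other things on the bench are under 40 mm high and out of the way.

How it is judged:
By the outcome, as a careful person would: the job done as asked, in the order asked, and still so for the second after the job is handed in, with the robot touching nothing.
It also fails if it takes over 102 s, if anything falls off the work surface, if the arm or the gripper's body presses on something with over 40 N, if the wrist force passes 120 N, or if a joint passes its speed limit or range.

## Robot

A 7-joint arm with a two-finger parallel gripper is mounted at the origin on the work surface. World frame = base frame: x ahead of the robot, y to its left, z up, the work surface at z = 0. Lengths are in m, angles in rad, forces in N, time in s.
With the tool pointing down it reaches from about 0.4 to 0.85 m from the base axis. Payload 4.5 kg.
Tool frame: the origin (TCP) lies at the very end of the fingers, on their centre line; the grasp point (between the pads) lies 19 mm behind it; z points along the fingers, y is the line along which they close (so a half turn about z gives the same grasp; the last joint's range is limited). The gripper opens to 88 mm and grips with 3 to 60 N. Pads are 18 mm wide; open, the fingers measure 123 mm over their backs; the gripper's body (75 mm by 187 mm) begins 45 mm behind the grasp point.
Start: joints at [-1.289, 0.689, -0.195, 1.565, 0.157, 0.902, -0.215], TCP at [0.153, 0.606, 0.239] pointing down, gripper open.
Joint ranges: [-3.01, 3.01], [-0.46, 2.08], [-1.47, 1.51], [0.13, 2.56], [-1, 4.14], [0.04, 2.09], [-2.66, 2.66]. Speed limits (rad/s): [2.57, 2.57, 3.14, 3.14, 3.14, 3.14, 3.14].

## Interface

Orientations are given as a unit quaternion [x, y, z, w].
In Python, from plant import r, optics gives the robot as it stands.
- The arm moves only by the tool servo_tool, never from a script. Its arguments are lists of equal length, an entry for each row: "translation": the shift along the tool's x, y, z in m, a list of three; "turn": the turn, a rotation vector about the tool's x, y, z in rad, a list of three. In form: {"translation": [[dx, dy, dz], ...], "turn": [[rx, ry, rz], ...]}. A call has 1 to 10 rows; each row shifts and turns the commanded pose from where the row before left it, along the tool's axes as they then stand; what a row does not reach is not made up. A row lasts 1/8 s, in which the tool goes at most 62.5 mm and 10.7 degrees, less where a joint would pass 70% of its speed; a pose out of reach is approached as far as the arm can. A call is refused whole if a number of a shift passes 0.0625 or a number of a turn 0.188, either way. A call with a gripper value outside its range is refused whole. "grip" is the opening, from 0 (shut) to 1 (fully open), set as the call begins (left out, the last holds). The fingers move at their own pace and stop on an object; "grip_force" is the grip in N (left out, the last holds). Time passes only in rows, so rows that do not move let the fingers close. It gives the time, the measured TCP pose, the force, the opening and the grip force at its end, in the units of the state.
- r.get_state(): the state, without advancing time (a new reading comes with each control period).
- optics.snapshot(name): name is "scene" or "top"; returns a dict with "img" (384x512x3 uint8, red, green, blue), "z_map" (384x512 float32, m along the optical axis (not along the pixel's ray), 0 where there is no reading), "mtx" (3x3 intrinsics, pixels), "R" (3x3) and "t" (3): a world point X has camera coordinates R X + t. Camera axes: x right, y down, z forward; pixel columns grow to the right and rows downward; lengths in m; the calibration is good to about 2 mm. A picture is of the moment at which its call begins.
- r.finish_job(): hands the job in; it is judged then, once.
The state is a dict: "clock": time; "q": joint angles; "qd": joint speeds; "joint_torque": joint torques, N m; "tool_pos": TCP position; "eef_rot": TCP orientation; "contact_force": force on the tool from outside, world axes, zero at the start; "moment": the same for the moment, N m; "opening": opening from 0.0 (shut) to 1.0 (fully open); "finger_force": force on a finger pad.
Only numpy, scipy, OpenCV 4.12 (cv2) and the standard library are available. Lean on these libraries where they do the work, as an engineer would, in place of code of your own. Each camera call takes 0.05 s, during which the arm holds its last target. There are 200 camera calls.

## Working session

There is one attempt and no reset: what is moved stays moved. The work goes in short steps, Python scripts to look and compute and a tool call to move; the robot and the scene stay as the last step left them, time stands still between calls to the robot, and variables do not carry over. Pictures are saved under pics/ and viewed, at most 14 in all, crops included, and the job is handed in when it is done.

Besides the shell and the picture viewer there is one more tool, called after "Emit:" by a JSON object that holds its "name" and its "arguments", one argument or row to a line. servo_tool: Moves the arm, as the interface text tells. Its arguments: {"type":"object","properties":{"translation":{"type":"array"},"turn":{"type":"array"},"grip":{"type":"number"},"grip_force":{"type":"number"}},"required":["translation","turn"]}

```bash
mkdir -p pics; ls; python3 - <<'E'
from plant import r, optics
import cv2,numpy as np
s=r.get_state();print({k:np.round(v,3) for k,v in s.items()})
for n in("scene","top"):
    d=optics.snapshot(n);cv2.imwrite(f"pics/{n}0.png",d["img"][:,:,::-1]);np.savez(f"{n}0.npz",**d);print(n,d["mtx"],d["R"],d["t"])
E
```

```text
pics
{'clock': np.float64(0.0), 'q': array([-1.289,  0.69 , -0.195,  1.566,  0.157,  0.903, -0.215]), 'qd': array([ 0.001, -0.002, -0.001,  0.001, -0.   , -0.001, -0.001]), 'joint_torque': array([-0.0000e+00, -5.2756e+01, -1.2670e+00, -1.5344e+01, -5.3000e-02,
        6.0000e-03,  0.0000e+00]), 'tool_pos': array([0.153, 0.605, 0.238]), 'eef_rot': array([ 0.124,  0.992, -0.001, -0.   ]), 'contact_force': array([-0.288,  0.189, -0.755]), 'moment': array([0.007, 0.022, 0.03 ]), 'finger_force': np.float64(0.0), 'opening': np.float64(1.002)}
scene [[471.8340784    0.         255.28352959]
 [  0.         471.8340784  188.68887951]
 [  0.           0.           1.        ]] [[ 0.77561807  0.63115153 -0.00802228]
 [ 0.34273112 -0.4317848  -0.83432444]
 [-0.53004905  0.64436763 -0.55121536]] [-0.41035996 -0.12977857  1.20058175]
top [[472.63379976   0.         253.16195123]
 [  0.         472.63379976 189.95803951]
 [  0.           0.           1.        ]] [[ 6.94093670e-02 -9.97588123e-01 -5.25524652e-04]
 [-9.76426914e-01 -6.78290821e-02 -2.04913880e-01]
 [ 2.04384007e-01  1.47360791e-02 -9.78779866e-01]] [0.00846227 0.51675838 1.02153168]
```

View pics/scene0.png

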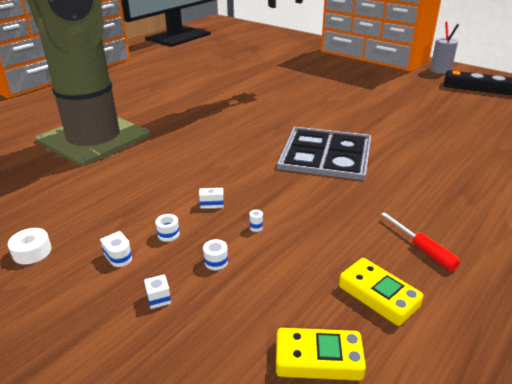

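View pics/top0.png

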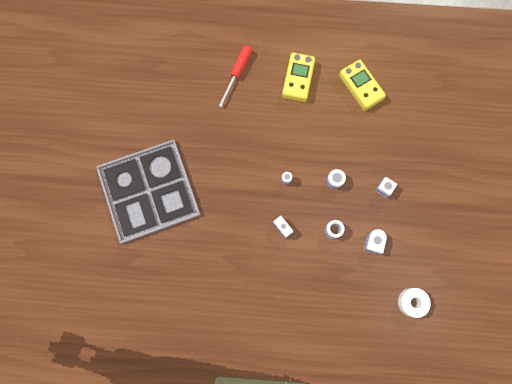

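The scene view shows the six parts in front of the robot and the caddy beyond them. In the top view: small round (287,178), large round (337,179), square (388,187), oblong (284,227), sleeve (335,229) and arch (377,241). The caddy is around (148,191), with seats small (124,180), large (161,167), oblong (137,215) and square (172,201). Next I'll measure.

```bash
cat > h.py <<'E'
import numpy as np,cv2
def world(d):
    K,R,t=d["mtx"],d["R"],d["t"];z=d["z_map"]
    v,u=np.mgrid[:z.shape[0],:z.shape[1]]
    P=np.stack([(u-K[0,2])/K[0,0]*z,(v-K[1,2])/K[1,1]*z,z],-1)
    return (P-t)@R
def ray(d,u,v,h):
    K,R,t=d["mtx"],d["R"],d["t"]
    c=-R.T@t;g=R.T@np.array([(u-K[0,2])/K[0,0],(v-K[1,2])/K[1,1],1]);return c+g*(h-c[2])/g[2]
def proj(d,X):
    p=d["mtx"]@(d["R"]@np.asarray(X)+d["t"]);return p[:2]/p[2]
def tri(d1,p1,d2,p2):
    P=[d["mtx"]@np.c_[d["R"],d["t"]] for d in(d1,d2)]
    X=cv2.triangulatePoints(P[0],P[1],np.float64(p1),np.float64(p2)).ravel();return X[:3]/X[3]
def rect(d,x0,x1,y0,y1,h,s=1000):
    # orthographic picture at height h: up = +x, left = +y, s px per m
    c=np.float32([[x1,y1],[x1,y0],[x0,y0],[x0,y1]])
    src=np.float32([proj(d,[*a,h]) for a in c]);W=int((y1-y0)*s);H=int((x1-x0)*s)
    return cv2.warpPerspective(d["img"],cv2.getPerspectiveTransform(src,np.float32([[0,0],[W,0],[W,H],[0,H]])),(W,H),flags=cv2.INTER_CUBIC)
E
python3 - <<'E'
from h import *
T=dict(np.load("top0.npz"));S=dict(np.load("scene0.npz"))
for nm,d in(("top",T),("scene",S)):
    W=world(d);ok=d["z_map"]>0
    m=(ok&(abs(W[...,2]-.034)<.006)&(W[...,0]>.3)&(W[...,0]<.8)&(abs(W[...,1])<.45)).astype(np.uint8)
    n,l,st,c=cv2.connectedComponentsWithStats(m)
    for i in range(1,n):
        if st[i,4]<12: continue
        q=W[l==i];b=cv2.minAreaRect((q[:,:2]*1000).astype(np.float32))
        print(nm,st[i,4],c[i].round(1),"mean",q.mean(0).round(4),"zmed",np.median(q[:,2]).round(4),np.round(b[0],1),np.round(b[1],1),round(b[2],1))
    print("bench z",np.median(W[...,2][ok&(abs(W[...,2])<.02)]))
for p in((124,180),(161,167),(137,215),(172,201)): print(p,ray(T,*p,.007).round(3),world(T)[p[1],p[0]].round(4))
cv2.imwrite("pics/parts_t.png",cv2.resize(T["img"][160:260,265:405],None,fx=5,fy=5,interpolation=cv2.INTER_CUBIC)[:,:,::-1])
cv2.imwrite("pics/cad_t.png",cv2.resize(T["img"][135:245,90:205],None,fx=5,fy=5,interpolation=cv2.INTER_CUBIC)[:,:,::-1])
cv2.imwrite("pics/cad_s.png",cv2.resize(S["img"][120:185,270:380],None,fx=7,fy=7,interpolation=cv2.INTER_CUBIC)[:,:,::-1])
cv2.imwrite("pics/parts_s.png",cv2.resize(S["img"][180:310,95:270],None,fx=4.5,fy=4.5,interpolation=cv2.INTER_CUBIC)[:,:,::-1])
E
```

```text
top 366 [296.5  87.8] mean [ 0.7799 -0.043   0.0319] zmed 0.0317 [780.5 -42.7] [63.1 42.9] 86.1
top 464 [368.6  92.9] mean [ 0.7786 -0.2179  0.0322] zmed 0.032 [ 788.  -216.3] [71.3 61.4] 37.2
top 224 [336.7 177. ] mean [ 0.5628 -0.1473  0.0357] zmed 0.0359 [ 563.2 -146.9] [37.8 38.7] 48.8
top 83 [286.7 176.4] mean [ 0.5563 -0.0312  0.0351] zmed 0.0356 [556.6 -30.8] [21.1 21.2] 6.8
top 198 [387.5 185.4] mean [ 0.551  -0.2653  0.0356] zmed 0.0358 [ 551.6 -265.8] [32.2 33.4] 60.5
top 198 [283.3 225.5] mean [ 0.4409 -0.0296  0.0354] zmed 0.0355 [441.2 -29.7] [46.3 22.6] 41.9
top 151 [335.2 227.8] mean [ 0.4439 -0.1478  0.035 ] zmed 0.0352 [ 443.5 -148.6] [37.3 38.8] 3.5
top 338 [377.  240.5] mean [ 0.4216 -0.2431  0.0357] zmed 0.0359 [ 423.6 -244. ] [37.1 49.9] 76.8
top 210 [415.5 293.5] mean [ 0.3103 -0.3311  0.0318] zmed 0.032 [ 311.6 -331.4] [59.4 22.6] 89.5
bench z 0.0017931776118832899
scene 209 [211.  192.3] mean [ 0.4424 -0.0309  0.0338] zmed 0.0344 [439.4 -29.1] [45.8 26.6] 44.5
scene 113 [255.8 214.5] mean [ 0.5574 -0.0328  0.0337] zmed 0.0345 [556.4 -31.2] [22.8 23.3] 30.8
sce
[... 238 characters left out ...]
3321  0.0307] zmed 0.0308 [ 311.9 -331.1] [23. 60.] 0.1
scene 349 [215.  248.3] mean [ 0.5643 -0.1492  0.0344] zmed 0.0349 [ 562.7 -147.6] [37.1 40.5] 42.6
scene 668 [361.3 272.5] mean [ 0.7806 -0.0446  0.0306] zmed 0.0306 [780.4 -41.8] [60.9 44.3] 84.3
scene 378 [156.5 285.1] mean [ 0.553  -0.2668  0.0343] zmed 0.0347 [ 551.1 -265.4] [32.  33.7] 59.1
scene 1322 [296.5 344. ] mean [ 0.7793 -0.22    0.0307] zmed 0.0307 [ 787.6 -217.2] [68.3 61.3] 36.4
bench z 0.0009572186085029057
(124, 180) [0.527 0.354 0.007] [0.5283 0.3552 0.0032]
(161, 167) [0.565 0.27  0.007] [0.565  0.2692 0.0087]
(137, 215) [0.446 0.313 0.007] [0.4457 0.313  0.0072]
(172, 201) [0.485 0.235 0.007] [0.485  0.2348 0.0054]
```

View pics/parts_t.png

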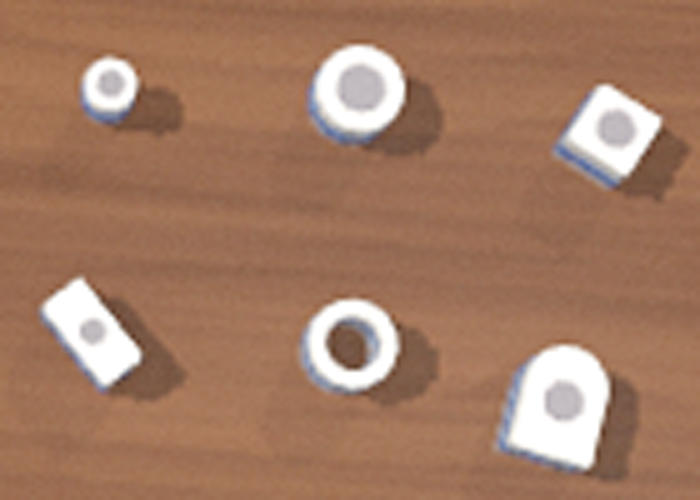

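View pics/cad_t.png

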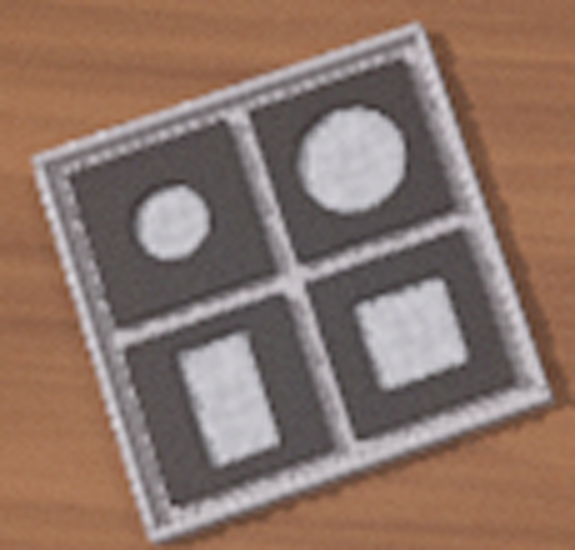

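View pics/cad_s.png

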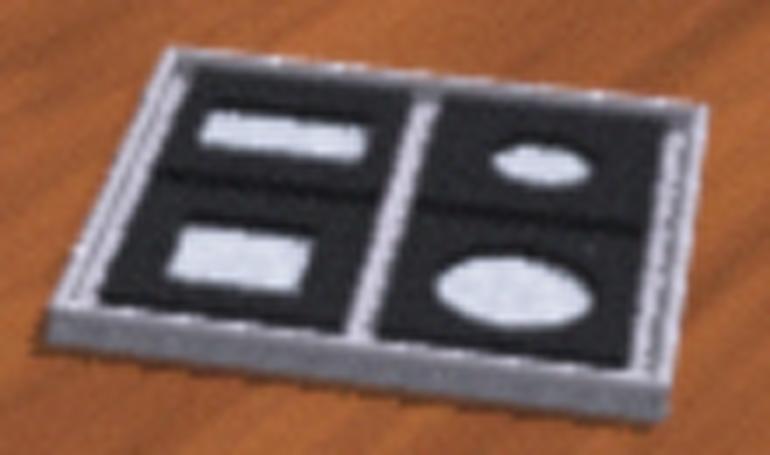

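View pics/parts_s.png

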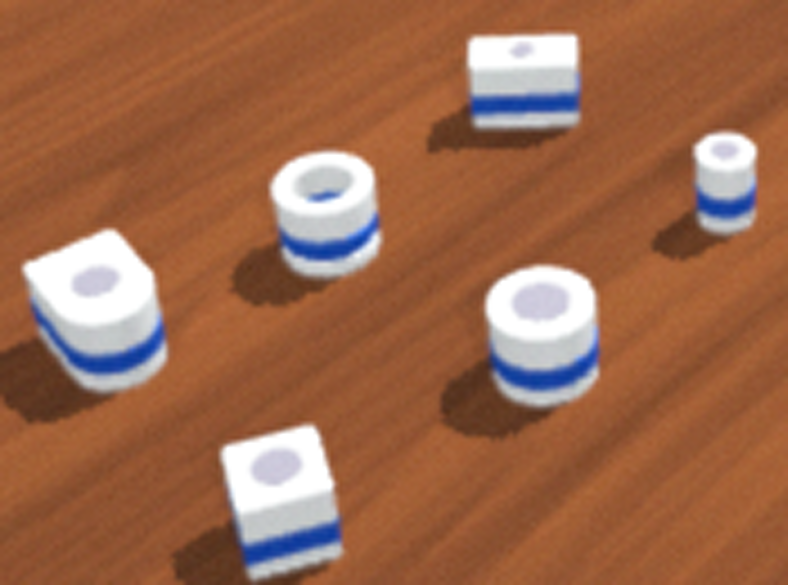

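Vent centres in the top crop are small (111,83), large (361,87), square (616,128) and oblong (92,331). In the scene crop they are small (725,150), large (541,301), square (277,466) and oblong (521,50). All shapes are identified clearly. Caddy rim corners in the top crop are (37,158), (417,27), (548,400) and (153,540). In the scene crop they are (706,103), (668,385), (55,310) and (168,47). Next I'll triangulate.

```bash
python3 - <<'E'
from h import *
T=dict(np.load("top0.npz"));S=dict(np.load("scene0.npz"))
f=lambda p,o,s:(np.array(p)+.5)/s-.5+o
def go(nm,a,b,ot,st,os_,ss):
    pa,pb=f(a,ot,st),f(b,os_,ss);X=tri(T,pa,S,pb);print(nm,X.round(4),"res",(proj(T,X)-pa).round(2),(proj(S,X)-pb).round(2));return X
for nm,a,b in(("small",(111,83),(725,150)),("large",(361,87),(541,301)),("square",(616,128),(277,466)),("oblong",(92,331),(521,50))): go(nm,a,b,(265,160),5,(95,180),4.5)
C=[go("corner",a,b,(90,135),5,(270,120),7) for a,b in(((37,158),(706,103)),((417,27),(668,385)),((548,400),(55,310)),((153,540),(168,47)))]
for nm,a,b in(("seat small",(173,223),(541,165)),("large",(353,160),(514,292)),("oblong",(229,400),(284,136)),("square",(411,333),(240,260))): go(nm,a,b,(90,135),5,(270,120),7)
C=np.array(C)[:,:2];c=C.mean(0);print("ctr",c,[np.linalg.norm(C[i]-C[i-1]).round(4) for i in range(4)])
e=(C[0]-C[3])+(C[1]-C[2]);e2=(C[0]-C[1])+(C[3]-C[2])
a1=np.arctan2(e[1],e[0]);a2=np.arctan2(-e2[0],e2[1]);print("ang deg",np.degrees([a1,a2]))
a=(a1+a2)/2;u=np.array([np.cos(a),np.sin(a)]);v=np.array([-u[1],u[0]])
for nm,i,j in(("small",1,1),("large",1,-1),("oblong",-1,1),("square",-1,-1)):print(nm,(c+.045*(i*u+j*v)).round(4))
# depth medians: caddy floor / plates
W=world(T)
for nm,p in(("small",(124,179)),("large",(160,166)),("oblong",(135,214)),("square",(172,201)),("plate",(112,175)),("plate",(172,180))):print(nm,np.median(W[p[1]-2:p[1]+3,p[0]-2:p[0]+3].reshape(-1,3),0).round(4))
E
```

```text
small [ 0.5564 -0.0314  0.036 ] res [0.08 0.09] [ 0.15 -0.03]
large [ 0.5626 -0.1474  0.0363] res [0.05 0.05] [ 0.1  -0.01]
square [ 0.5514 -0.2657  0.0364] res [-0.02 -0.02] [-0.04  0.  ]
oblong [ 0.4399 -0.0293  0.0356] res [0.13 0.13] [ 0.22 -0.03]
corner [0.5548 0.4198 0.0164] res [-0.06 -0.1 ] [-0.1   0.03]
corner [0.6331 0.2467 0.0132] res [-0.04 -0.06] [-0.08  0.02]
corner [0.4565 0.1671 0.0122] res [-0.16 -0.21] [-0.27  0.05]
corner [0.378  0.3419 0.015 ] res [0.03 0.04] [ 0.04 -0.01]
seat small [0.5283 0.3524 0.0112] res [0.06 0.1 ] [ 0.11 -0.03]
large [0.5653 0.2706 0.011 ] res [0.01 0.01] [ 0.01 -0.  ]
oblong [0.446  0.316  0.0107] res [-0.03 -0.04] [-0.05  0.01]
square [0.4835 0.2342 0.0104] res [0.05 0.07] [ 0.08 -0.02]
ctr [0.50559735 0.2938798 ] [np.float64(0.1932), np.float64(0.19), np.float64(0.1936), np.float64(0.1916)]
ang deg [24.03548694 24.26430183]
small [0.5282 0.3534]
large [0.5651 0.2712]
oblong [0.4461 0.3165]
square [0.4829 0.2344]
small [0.5296 0.3545 0.0079]
large [0.5675 0.2719 0.0093]
oblong [0.4476 0.3176 0.0083]
square [0.484  0.2342 0.0096]
plate [0.5363 0.3814 0.014 ]
plate [0.5357 0.2396 0.0081]
```

The heights agree: tops measured at about 36 mm against 34, with a bench bias of about +1.5 mm, and the rim at about 14 mm. The caddy angle is 24.1°. Now a helper that turns goals into tool-frame rows.

```bash
cat > plan.py <<'E'
import sys,numpy as np
from scipy.spatial.transform import Rotation as Ro
from plant import r
# args: groups x y z phi_deg n ; phi = world angle of tool y; tool kept pointing down
s=r.get_state();R=Ro.from_quat(s["eef_rot"]);p=np.array(s["tool_pos"])
print("t",round(float(s["clock"]),2),"pos",p.round(4),"q",np.round(s["q"],2),"F",np.round(s["contact_force"],1),"open",round(float(s["opening"]),3),"tilt",np.round(R.as_matrix()[:,2],3))
y=R.as_matrix()[:,1];print("phi",round(np.degrees(np.arctan2(y[1],y[0])),1))
a=list(map(float,sys.argv[1:]))
def tgt(f): c,s_=np.cos(f),np.sin(f);return Ro.from_matrix(np.array([[-s_,c,0],[c,s_,0],[0,0,-1]]))
for i in range(0,len(a),5):
    x=np.array(a[i:i+3]);G=tgt(np.radians(a[i+3]));n=int(a[i+4]);v=(R.inv()*G).as_rotvec()
    tr=[];tu=[]
    for k in range(n):
        tr.append([float(q) for q in R.inv().apply((x-p)/n).round(3)]);tu.append([float(q) for q in (v/n).round(3)]);R=R*Ro.from_rotvec(v/n)
    p=x;R=G;print(n,tr,tu)
E
python3 plan.py .45 .2 .2 40 10 .563 -.147 .09 10 10
```

```text
t 0.1 pos [0.1532 0.6054 0.238 ] q [-1.29  0.69 -0.19  1.57  0.16  0.9  -0.22] F [ 0.3 -0.7  0. ] open 1.002 tilt [-0.    -0.002 -1.   ]
phi 75.8
10 [[-0.039, -0.032, 0.004], [-0.041, -0.03, 0.004], [-0.042, -0.027, 0.004], [-0.044, -0.024, 0.004], [-0.045, -0.021, 0.004], [-0.047, -0.019, 0.004], [-0.048, -0.016, 0.004], [-0.049, -0.013, 0.004], [-0.049, -0.01, 0.004], [-0.05, -0.006, 0.004]] [[-0.0, 0.0, 0.062], [-0.0, 0.0, 0.062], [-0.0, 0.0, 0.062], [-0.0, 0.0, 0.062], [-0.0, 0.0, 0.062], [-0.0, 0.0, 0.062], [-0.0, 0.0, 0.062], [-0.0, 0.0, 0.062], [-0.0, 0.0, 0.062], [-0.0, 0.0, 0.062]]
10 [[-0.034, -0.014, 0.011], [-0.035, -0.012, 0.011], [-0.035, -0.01, 0.011], [-0.036, -0.008, 0.011], [-0.036, -0.006, 0.011], [-0.036, -0.004, 0.011], [-0.036, -0.003, 0.011], [-0.036, -0.001, 0.011], [-0.036, 0.001, 0.011], [-0.036, 0.003, 0.011]] [[0.0, 0.0, 0.052], [0.0, 0.0, 0.052], [0.0, 0.0, 0.052], [0.0, 0.0, 0.052], [0.0, 0.0, 0.052], [0.0, 0.0, 0.052], [0.0, 0.0, 0.052], [0.0, 0.0, 0.052], [0.0, 0.0, 0.052], [0.0, 0.0, 0.052]]
```

Emit:
{"name": "servo_tool", "arguments": {
  "translation": [
    [-0.039, -0.032, 0.004],
    [-0.041, -0.03, 0.004],
    [-0.042, -0.027, 0.004],
    [-0.044, -0.024, 0.004],
    [-0.045, -0.021, 0.004],
    [-0.047, -0.019, 0.004],
    [-0.048, -0.016, 0.004],
    [-0.049, -0.013, 0.004],
    [-0.049, -0.01, 0.004],
    [-0.05, -0.006, 0.004]
  ],
  "turn": [
    [0, 0, 0.062],
    [0, 0, 0.062],
    [0, 0, 0.062],
    [0, 0, 0.062],
    [0, 0, 0.062],
    [0, 0, 0.062],
    [0, 0, 0.062],
    [0, 0, 0.062],
    [0, 0, 0.062],
    [0, 0, 0.062]
  ],
  "grip": 0.75,
  "grip_force": 20
}}

```text
clock: 1.35
tool_pos: [0.4516, 0.1987, 0.1984]
eef_rot: [0.421, 0.907, -0.0, -0.0]
contact_force: [0.8, 1.1, 0.2]
opening: 0.75
finger_force: 0.0
```

Emit:
{"name": "servo_tool", "arguments": {
  "translation": [
    [-0.034, -0.014, 0.011],
    [-0.035, -0.012, 0.011],
    [-0.035, -0.01, 0.011],
    [-0.036, -0.008, 0.011],
    [-0.036, -0.006, 0.011],
    [-0.036, -0.004, 0.011],
    [-0.036, -0.003, 0.011],
    [-0.036, -0.001, 0.011],
    [-0.036, 0.001, 0.011],
    [-0.036, 0.003, 0.011]
  ],
  "turn": [
    [0, 0, 0.052],
    [0, 0, 0.052],
    [0, 0, 0.052],
    [0, 0, 0.052],
    [0, 0, 0.052],
    [0, 0, 0.052],
    [0, 0, 0.052],
    [0, 0, 0.052],
    [0, 0, 0.052],
    [0, 0, 0.052]
  ]
}}

```text
clock: 2.6
tool_pos: [0.5655, -0.1465, 0.088]
eef_rot: [0.64, 0.768, -0.0, -0.0]
contact_force: [-0.4, 0.7, -0.2]
opening: 0.749
finger_force: 0.0
```

```bash
python3 plan.py .563 -.147 .09 10 1 .563 -.147 .01 10 4
```

```text
t 2.6 pos [ 0.5655 -0.1465  0.088 ] q [ 0.19  0.85 -0.03  1.81  0.05  0.49  0.31] F [-0.4  0.7 -0.2] open 0.749 tilt [-0.001  0.    -1.   ]
phi 10.4
1 [[-0.0, -0.003, -0.002]] [[-0.0, -0.001, 0.007]]
4 [[0.0, 0.0, 0.02], [0.0, 0.0, 0.02], [0.0, 0.0, 0.02], [0.0, 0.0, 0.02]] [[0.0, 0.0, 0.0], [0.0, 0.0, 0.0], [0.0, 0.0, 0.0], [0.0, 0.0, 0.0]]
```

Emit:
{"name": "servo_tool", "arguments": {
  "translation": [
    [0, -0.0025, 0.01],
    [0, 0, 0.022],
    [0, 0, 0.022],
    [0, 0, 0.016],
    [0, 0, 0.008],
    [0, 0, 0]
  ],
  "turn": [
    [0, 0, 0],
    [0, 0, 0],
    [0, 0, 0],
    [0, 0, 0],
    [0, 0, 0],
    [0, 0, 0]
  ]
}}

```text
clock: 3.35
tool_pos: [0.5626, -0.1456, 0.0104]
eef_rot: [0.639, 0.769, -0.0, -0.0]
contact_force: [0.3, -0.9, 0.6]
opening: 0.747
finger_force: 0.0
```

Emit:
{"name": "servo_tool", "arguments": {
  "translation": [
    [0, 0, 0],
    [0, 0, 0],
    [0, 0, 0],
    [0, 0, 0],
    [0, 0, 0],
    [0, 0, 0]
  ],
  "turn": [
    [0, 0, 0],
    [0, 0, 0],
    [0, 0, 0],
    [0, 0, 0],
    [0, 0, 0],
    [0, 0, 0]
  ],
  "grip": 0.2,
  "grip_force": 20
}}

```text
clock: 4.1
tool_pos: [0.5631, -0.146, 0.0111]
eef_rot: [0.64, 0.769, 0.0, 0.0]
contact_force: [0.1, 0.3, 5.1]
opening: 0.448
finger_force: 20.0
```

```bash
python3 plan.py .563 -.147 .08 10 4 .565 .271 .08 10 10 
```

```text
t 4.1 pos [ 0.5631 -0.146   0.0111] q [ 0.19  0.97 -0.02  1.83  0.06  0.34  0.3 ] F [0.1 0.3 5.1] open 0.448 tilt [ 0.001 -0.    -1.   ]
phi 10.5
4 [[-0.0, -0.0, -0.017], [-0.0, -0.0, -0.017], [-0.0, -0.0, -0.017], [-0.0, -0.0, -0.017]] [[0.0, 0.0, 0.002], [0.0, 0.0, 0.002], [0.0, 0.0, 0.002], [0.0, 0.0, 0.002]]
10 [[0.041, 0.007, 0.0], [0.041, 0.007, 0.0], [0.041, 0.007, 0.0], [0.041, 0.007, 0.0], [0.041, 0.007, 0.0], [0.041, 0.007, 0.0], [0.041, 0.007, 0.0], [0.041, 0.007, 0.0], [0.041, 0.007, 0.0], [0.041, 0.007, 0.0]] [[0.0, 0.0, 0.0], [0.0, 0.0, 0.0], [0.0, 0.0, 0.0], [0.0, 0.0, 0.0], [0.0, 0.0, 0.0], [0.0, 0.0, 0.0], [0.0, 0.0, 0.0], [0.0, 0.0, 0.0], [0.0, 0.0, 0.0], [0.0, 0.0, 0.0]]
```

Emit:
{"name": "servo_tool", "arguments": {
  "translation": [
    [0, 0, -0.017],
    [0, 0, -0.03],
    [0, 0, -0.025],
    [0.02, 0.004, 0]
  ],
  "turn": [
    [0, 0, 0],
    [0, 0, 0],
    [0, 0, 0],
    [0, 0, 0]
  ]
}}

```text
clock: 4.6
tool_pos: [0.5645, -0.128, 0.0855]
eef_rot: [0.641, 0.768, 0.001, 0.003]
contact_force: [-0.7, 0.6, -1.3]
opening: 0.442
finger_force: 20.0
```

Emit:
{"name": "servo_tool", "arguments": {
  "translation": [
    [0.041, 0.007, 0],
    [0.041, 0.007, 0],
    [0.041, 0.007, 0],
    [0.041, 0.007, 0],
    [0.041, 0.007, 0],
    [0.041, 0.007, 0],
    [0.041, 0.007, 0],
    [0.041, 0.007, 0],
    [0.041, 0.007, 0],
    [0.02, 0.004, 0]
  ],
  "turn": [
    [0, 0, 0],
    [0, 0, 0],
    [0, 0, 0],
    [0, 0, 0],
    [0, 0, 0],
    [0, 0, 0],
    [0, 0, 0],
    [0, 0, 0],
    [0, 0, 0],
    [0, 0, 0]
  ]
}}

```text
clock: 5.85
tool_pos: [0.5575, 0.2725, 0.0833]
eef_rot: [0.638, 0.77, 0.001, -0.001]
contact_force: [0.3, -0.7, -1.6]
opening: 0.451
finger_force: 20.0
```

```bash
python3 plan.py .565 .271 .07 10 1 .565 .271 .018 10 4 
```

```text
t 5.85 pos [0.5575 0.2725 0.0833] q [-0.57  0.89  0.08  1.7  -0.13  0.55 -0.23] F [ 0.3 -0.7 -1.6] open 0.451 tilt [-0.     0.002 -1.   ]
phi 10.7
1 [[-0.003, 0.007, 0.013]] [[0.0, -0.002, 0.012]]
4 [[0.0, 0.0, 0.013], [0.0, 0.0, 0.013], [0.0, 0.0, 0.013], [0.0, 0.0, 0.013]] [[0.0, 0.0, 0.0], [0.0, 0.0, 0.0], [0.0, 0.0, 0.0], [0.0, 0.0, 0.0]]
```

Emit:
{"name": "servo_tool", "arguments": {
  "translation": [
    [-0.003, 0.007, 0.01],
    [0, 0, 0.02],
    [0, 0, 0.015],
    [0, 0, 0.008],
    [0, 0, 0]
  ],
  "turn": [
    [0, 0, 0],
    [0, 0, 0],
    [0, 0, 0],
    [0, 0, 0],
    [0, 0, 0]
  ]
}}

```text
clock: 6.48
tool_pos: [0.5651, 0.2667, 0.0287]
eef_rot: [0.64, 0.769, -0.001, -0.0]
contact_force: [0.5, -0.3, -0.4]
opening: 0.45
finger_force: 20.0
```

```bash
python3 plan.py .565 .271 .018 10 4 
```

```text
t 6.47 pos [0.5651 0.2667 0.0287] q [-0.55  0.98  0.07  1.69 -0.13  0.47 -0.22] F [ 0.5 -0.3 -0.4] open 0.45 tilt [-0.002 -0.001 -1.   ]
phi 10.4
4 [[0.001, 0.0, 0.003], [0.001, 0.0, 0.003], [0.001, 0.0, 0.003], [0.001, 0.0, 0.003]] [[-0.0, 0.0, 0.002], [-0.0, 0.0, 0.002], [-0.0, 0.0, 0.002], [-0.0, 0.0, 0.002]]
```

Emit:
{"name": "servo_tool", "arguments": {
  "translation": [
    [0.005, 0, 0],
    [0, 0, 0.003],
    [0, 0, 0.003],
    [0, 0, 0.002],
    [0, 0, 0.002],
    [0, 0, 0.001]
  ],
  "turn": [
    [0, 0, 0],
    [0, 0, 0],
    [0, 0, 0],
    [0, 0, 0],
    [0, 0, 0],
    [0, 0, 0]
  ]
}}

```text
clock: 7.22
tool_pos: [0.5647, 0.2723, 0.0186]
eef_rot: [0.64, 0.769, -0.0, -0.0]
contact_force: [1.1, -1.3, -1.0]
opening: 0.448
finger_force: 20.0
```

```bash
python3 plan.py .565 .271 .018 10 4; python3 -c "
from plant import optics
import cv2
d=optics.snapshot('scene');cv2.imwrite('pics/s1.png',cv2.resize(d['img'][90:200,260:390],None,fx=5,fy=5,interpolation=2)[:,:,::-1])" 
```

```text
t 7.22 pos [0.5647 0.2723 0.0186] q [-0.56  1.    0.07  1.69 -0.13  0.46 -0.22] F [ 1.1 -1.3 -1. ] open 0.448 tilt [-0. -0. -1.]
phi 10.5
4 [[-0.0, 0.0, 0.0], [-0.0, 0.0, 0.0], [-0.0, 0.0, 0.0], [-0.0, 0.0, 0.0]] [[-0.0, 0.0, 0.002], [-0.0, 0.0, 0.002], [-0.0, 0.0, 0.002], [-0.0, 0.0, 0.002]]
```

View pics/s1.png

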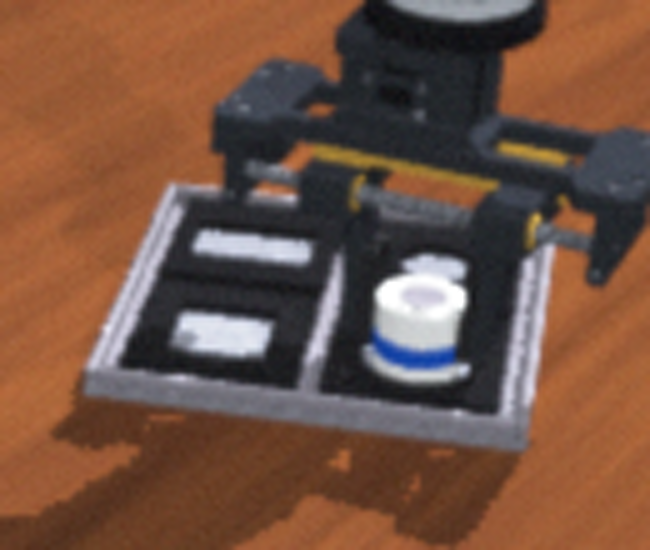

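The cylinder, near (420,320), is centred in the round recess and almost down. I'll lower it until it touches.

Emit:
{"name": "servo_tool", "arguments": {
  "translation": [
    [0, 0, 0.001],
    [0, 0, 0.0005],
    [0, 0, 0]
  ],
  "turn": [
    [0, 0, 0],
    [0, 0, 0],
    [0, 0, 0]
  ]
}}

```text
clock: 7.65
tool_pos: [0.5648, 0.2723, 0.0182]
eef_rot: [0.64, 0.769, 0.0, 0.0]
contact_force: [-2.7, -0.5, 5.9]
opening: 0.447
finger_force: 20.0
```

Contact felt (5.9 N). I'll release and rise.

Emit:
{"name": "servo_tool", "arguments": {
  "translation": [
    [0, 0, 0],
    [0, 0, 0],
    [0, 0, 0],
    [0, 0, 0],
    [0, 0, -0.01],
    [0, 0, -0.02],
    [0, 0, -0.04]
  ],
  "turn": [
    [0, 0, 0],
    [0, 0, 0],
    [0, 0, 0],
    [0, 0, 0],
    [0, 0, 0],
    [0, 0, 0],
    [0, 0, 0]
  ],
  "grip": 0.62
}}

```text
clock: 8.52
tool_pos: [0.564, 0.2721, 0.088]
eef_rot: [0.64, 0.769, -0.001, -0.0]
contact_force: [0.1, -0.5, 0.4]
opening: 0.618
finger_force: 0.0
```

```bash
python3 plan.py .556 -.031 .085 10 8 .556 -.031 .011 10 4; python3 - <<'E'
from plant import optics
from h import *
d=optics.snapshot('top');W=world(d);m=((d["z_map"]>0)&(abs(W[...,2]-.034)<.006)&(W[...,0]>.4)&(W[...,0]<.6)&(W[...,1]>-.3)&(W[...,1]<0)).astype(np.uint8)
n,l,st,c=cv2.connectedComponentsWithStats(m)
for i in range(1,n):
    if st[i,4]>20: print(c[i].round(),W[l==i].mean(0).round(4))
E
```

```text
t 8.53 pos [0.564  0.2721 0.088 ] q [-0.57  0.89  0.09  1.68 -0.13  0.58 -0.23] F [ 0.1 -0.5  0.4] open 0.618 tilt [-0.002 -0.001 -1.   ]
phi 10.5
8 [[-0.037, -0.008, 0.0], [-0.037, -0.008, 0.0], [-0.037, -0.008, 0.0], [-0.037, -0.008, 0.0], [-0.037, -0.008, 0.0], [-0.037, -0.008, 0.0], [-0.037, -0.008, 0.0], [-0.037, -0.008, 0.0]] [[-0.0, 0.0, 0.001], [-0.0, 0.0, 0.001], [-0.0, 0.0, 0.001], [-0.0, 0.0, 0.001], [-0.0, 0.0, 0.001], [-0.0, 0.0, 0.001], [-0.0, 0.0, 0.001], [-0.0, 0.0, 0.001]]
4 [[0.0, 0.0, 0.019], [0.0, 0.0, 0.019], [0.0, 0.0, 0.019], [0.0, 0.0, 0.019]] [[0.0, 0.0, 0.0], [0.0, 0.0, 0.0], [0.0, 0.0, 0.0], [0.0, 0.0, 0.0]]
[287. 176.] [ 0.5563 -0.0311  0.0352]
[387. 185.] [ 0.5511 -0.2652  0.0356]
[283. 226.] [ 0.4409 -0.0296  0.0355]
[335. 228.] [ 0.4435 -0.1479  0.035 ]
[377. 240.] [ 0.4227 -0.2428  0.0356]
```

Next, the small round.

Emit:
{"name": "servo_tool", "arguments": {
  "translation": [
    [-0.037, -0.008, 0],
    [-0.037, -0.008, 0],
    [-0.037, -0.008, 0],
    [-0.037, -0.008, 0],
    [-0.037, -0.008, 0],
    [-0.037, -0.008, 0],
    [-0.037, -0.008, 0],
    [-0.037, -0.008, 0],
    [0, 0, 0]
  ],
  "turn": [
    [0, 0, 0],
    [0, 0, 0],
    [0, 0, 0],
    [0, 0, 0],
    [0, 0, 0],
    [0, 0, 0],
    [0, 0, 0],
    [0, 0, 0],
    [0, 0, 0]
  ]
}}

```text
clock: 9.7
tool_pos: [0.556, -0.0351, 0.0886]
eef_rot: [0.642, 0.767, -0.001, 0.002]
contact_force: [0.0, 1.4, -0.2]
opening: 0.621
finger_force: 0.0
```

```bash
python3 plan.py .556 -.031 .085 10 1 .556 -.031 .011 10 4
```

```text
t 9.7 pos [ 0.556  -0.0351  0.0886] q [-0.03  0.82  0.01  1.9  -0.    0.42  0.16] F [ 0.   1.4 -0.2] open 0.621 tilt [ 0.002 -0.003 -1.   ]
phi 10.1
1 [[0.004, 0.001, 0.004]] [[0.001, 0.003, 0.002]]
4 [[0.0, 0.0, 0.019], [0.0, 0.0, 0.019], [0.0, 0.0, 0.019], [0.0, 0.0, 0.019]] [[0.0, 0.0, 0.0], [0.0, 0.0, 0.0], [0.0, 0.0, 0.0], [0.0, 0.0, 0.0]]
```

Emit:
{"name": "servo_tool", "arguments": {
  "translation": [
    [0.003, 0.001, 0.01],
    [0, 0, 0.022],
    [0, 0, 0.022],
    [0, 0, 0.016],
    [0, 0, 0.007],
    [0, 0, 0],
    [0, 0, 0]
  ],
  "turn": [
    [0, 0, 0],
    [0, 0, 0],
    [0, 0, 0],
    [0, 0, 0],
    [0, 0, 0],
    [0, 0, 0],
    [0, 0, 0]
  ]
}}

```text
clock: 10.58
tool_pos: [0.5566, -0.0271, 0.0108]
eef_rot: [0.64, 0.769, 0.0, 0.0]
contact_force: [0.9, 0.6, -0.4]
opening: 0.619
finger_force: 0.0
```

Emit:
{"name": "servo_tool", "arguments": {
  "translation": [
    [-0.004, 0, 0],
    [0, 0, 0],
    [0, 0, 0]
  ],
  "turn": [
    [0, 0, 0],
    [0, 0, 0],
    [0, 0, 0]
  ]
}}

```text
clock: 10.95
tool_pos: [0.557, -0.0313, 0.0104]
eef_rot: [0.64, 0.769, 0.0, 0.0]
contact_force: [-0.0, -0.2, 0.8]
opening: 0.617
finger_force: 0.0
```

Emit:
{"name": "servo_tool", "arguments": {
  "translation": [
    [0, 0, 0],
    [0, 0, 0],
    [0, 0, 0],
    [0, 0, 0],
    [0, 0, 0],
    [0, 0, 0],
    [0, 0, 0]
  ],
  "turn": [
    [0, 0, 0],
    [0, 0, 0],
    [0, 0, 0],
    [0, 0, 0],
    [0, 0, 0],
    [0, 0, 0],
    [0, 0, 0]
  ],
  "grip": 0.05
}}

```text
clock: 11.82
tool_pos: [0.5569, -0.0311, 0.0102]
eef_rot: [0.64, 0.769, 0.0, -0.0]
contact_force: [0.0, -0.6, -0.6]
opening: 0.261
finger_force: 20.0
```

```bash
python3 plan.py .556 -.031 .087 10 4 .528 .353 .087 10 9 
```

```text
t 11.82 pos [ 0.5569 -0.0311  0.0102] q [-0.03  0.96  0.    1.9  -0.    0.27  0.16] F [ 0.  -0.6 -0.6] open 0.261 tilt [-0.  0. -1.]
phi 10.5
4 [[0.0, -0.0, -0.019], [0.0, -0.0, -0.019], [0.0, -0.0, -0.019], [0.0, -0.0, -0.019]] [[-0.0, -0.0, 0.002], [-0.0, -0.0, 0.002], [-0.0, -0.0, 0.002], [-0.0, -0.0, 0.002]]
9 [[0.043, 0.004, 0.0], [0.043, 0.004, 0.0], [0.043, 0.004, 0.0], [0.043, 0.004, 0.0], [0.043, 0.004, 0.0], [0.043, 0.004, 0.0], [0.043, 0.004, 0.0], [0.043, 0.004, 0.0], [0.043, 0.004, 0.0]] [[0.0, 0.0, 0.0], [0.0, 0.0, 0.0], [0.0, 0.0, 0.0], [0.0, 0.0, 0.0], [0.0, 0.0, 0.0], [0.0, 0.0, 0.0], [0.0, 0.0, 0.0], [0.0, 0.0, 0.0], [0.0, 0.0, 0.0]]
```

Emit:
{"name": "servo_tool", "arguments": {
  "translation": [
    [0, 0, -0.015],
    [0, 0, -0.03],
    [0, 0, -0.032],
    [0.02, 0.002, 0]
  ],
  "turn": [
    [0, 0, 0],
    [0, 0, 0],
    [0, 0, 0],
    [0, 0, 0]
  ]
}}

```text
clock: 12.32
tool_pos: [0.5572, -0.0131, 0.0906]
eef_rot: [0.641, 0.768, 0.001, 0.003]
contact_force: [0.2, 0.6, -0.6]
opening: 0.262
finger_force: 20.0
```

Emit:
{"name": "servo_tool", "arguments": {
  "translation": [
    [0.043, 0.004, 0],
    [0.043, 0.004, 0],
    [0.043, 0.004, 0],
    [0.043, 0.004, 0],
    [0.043, 0.004, 0],
    [0.043, 0.004, 0],
    [0.043, 0.004, 0],
    [0.043, 0.004, 0],
    [0.02, 0.002, 0],
    [0, 0, 0]
  ],
  "turn": [
    [0, 0, 0],
    [0, 0, 0],
    [0, 0, 0],
    [0, 0, 0],
    [0, 0, 0],
    [0, 0, 0],
    [0, 0, 0],
    [0, 0, 0],
    [0, 0, 0],
    [0, 0, 0]
  ]
}}

```text
clock: 13.58
tool_pos: [0.522, 0.354, 0.0876]
eef_rot: [0.639, 0.769, 0.0, -0.0]
contact_force: [0.6, 0.6, -0.4]
opening: 0.265
finger_force: 20.0
```

Emit:
{"name": "servo_tool", "arguments": {
  "translation": [
    [0, 0, 0],
    [0, 0, 0]
  ],
  "turn": [
    [0, 0, 0],
    [0, 0, 0]
  ]
}}

```text
clock: 13.82
tool_pos: [0.5232, 0.3504, 0.0873]
eef_rot: [0.641, 0.768, -0.001, 0.001]
contact_force: [-0.1, 0.6, -1.4]
opening: 0.261
finger_force: 20.0
```

```bash
python3 plan.py .528 .353 .032 10 4 
```

```text
t 13.82 pos [0.5232 0.3504 0.0873] q [-0.73  0.9   0.12  1.67 -0.17  0.59 -0.33] F [-0.1  0.6 -1.4] open 0.261 tilt [ 0.    -0.002 -1.   ]
phi 10.3
4 [[0.0, 0.001, 0.014], [0.0, 0.001, 0.014], [0.0, 0.001, 0.014], [0.0, 0.001, 0.014]] [[-0.0, 0.0, 0.001], [-0.0, 0.0, 0.001], [-0.0, 0.0, 0.001], [-0.0, 0.0, 0.001]]
```

Emit:
{"name": "servo_tool", "arguments": {
  "translation": [
    [0.001, 0.005, 0.012],
    [0, 0, 0.02],
    [0, 0, 0.016],
    [0, 0, 0.008],
    [0, 0, 0],
    [0, 0, 0]
  ],
  "turn": [
    [0, 0, 0],
    [0, 0, 0],
    [0, 0, 0],
    [0, 0, 0],
    [0, 0, 0],
    [0, 0, 0]
  ]
}}

```text
clock: 14.58
tool_pos: [0.5274, 0.3551, 0.0315]
eef_rot: [0.64, 0.769, 0.0, 0.0]
contact_force: [-0.0, 0.9, 1.1]
opening: 0.26
finger_force: 20.0
```

```bash
python3 plan.py .528 .353 .0185 10 1 
```

```text
t 14.57 pos [0.5274 0.3551 0.0315] q [-0.72  0.99  0.1   1.66 -0.18  0.5  -0.33] F [-0.   0.9  1.1] open 0.26 tilt [ 0.001  0.    -1.   ]
phi 10.5
1 [[-0.002, 0.0, 0.013]] [[0.001, -0.0, 0.009]]
```

Emit:
{"name": "servo_tool", "arguments": {
  "translation": [
    [-0.002, 0, 0],
    [0, 0, 0.004],
    [0, 0, 0.004],
    [0, 0, 0.003],
    [0, 0, 0.0015],
    [0, 0, 0]
  ],
  "turn": [
    [0, 0, 0],
    [0, 0, 0],
    [0, 0, 0],
    [0, 0, 0],
    [0, 0, 0],
    [0, 0, 0]
  ]
}}

```text
clock: 15.32
tool_pos: [0.5274, 0.3529, 0.0186]
eef_rot: [0.64, 0.769, -0.0, -0.0]
contact_force: [0.2, -0.7, -0.1]
opening: 0.264
finger_force: 20.0
```

Emit:
{"name": "servo_tool", "arguments": {
  "translation": [
    [0, 0, 0.001],
    [0, 0, 0],
    [0, 0, 0]
  ],
  "turn": [
    [0, 0, 0],
    [0, 0, 0],
    [0, 0, 0]
  ]
}}

```text
clock: 15.7
tool_pos: [0.5275, 0.353, 0.0178]
eef_rot: [0.64, 0.769, 0.0, -0.0]
contact_force: [-0.4, 0.6, 0.4]
opening: 0.263
finger_force: 20.0
```

Emit:
{"name": "servo_tool", "arguments": {
  "translation": [
    [0, 0, 0.0007],
    [0, 0, 0],
    [0, 0, 0]
  ],
  "turn": [
    [0, 0, 0],
    [0, 0, 0],
    [0, 0, 0]
  ]
}}

```text
clock: 16.08
tool_pos: [0.5276, 0.353, 0.0172]
eef_rot: [0.64, 0.769, 0.0, 0.0]
contact_force: [0.1, 0.3, 2.0]
opening: 0.26
finger_force: 20.0
```

Emit:
{"name": "servo_tool", "arguments": {
  "translation": [
    [0, 0, 0.0005],
    [0, 0, 0],
    [0, 0, 0]
  ],
  "turn": [
    [0, 0, 0],
    [0, 0, 0],
    [0, 0, 0]
  ]
}}

```text
clock: 16.45
tool_pos: [0.5276, 0.353, 0.0172]
eef_rot: [0.64, 0.769, 0.0, -0.0]
contact_force: [-1.7, -1.9, 5.9]
opening: 0.264
finger_force: 20.0
```

Emit:
{"name": "servo_tool", "arguments": {
  "translation": [
    [0, 0, 0],
    [0, 0, 0],
    [0, 0, 0],
    [0, 0, 0],
    [0, 0, -0.01],
    [0, 0, -0.02],
    [0, 0, -0.04]
  ],
  "turn": [
    [0, 0, 0],
    [0, 0, 0],
    [0, 0, 0],
    [0, 0, 0],
    [0, 0, 0],
    [0, 0, 0],
    [0, 0, 0]
  ],
  "grip": 0.45
}}

```text
clock: 17.32
tool_pos: [0.5268, 0.3525, 0.0873]
eef_rot: [0.64, 0.769, -0.001, -0.0]
contact_force: [0.2, 1.1, -0.6]
opening: 0.452
finger_force: 0.0
```

```bash
python3 plan.py .53 .05 .1 -10 8 .5514 -.2655 .09 -30 9
```

```text
t 17.32 pos [0.5268 0.3525 0.0873] q [-0.73  0.9   0.12  1.66 -0.17  0.6  -0.33] F [ 0.2  1.1 -0.6] open 0.452 tilt [-0.002 -0.001 -1.   ]
phi 10.5
8 [[-0.037, -0.006, -0.002], [-0.038, -0.005, -0.002], [-0.038, -0.003, -0.002], [-0.038, -0.001, -0.002], [-0.038, 0.0, -0.002], [-0.038, 0.002, -0.002], [-0.038, 0.004, -0.002], [-0.037, 0.005, -0.002]] [[-0.0, 0.0, 0.045], [-0.0, 0.0, 0.045], [-0.0, 0.0, 0.045], [-0.0, 0.0, 0.045], [-0.0, 0.0, 0.045], [-0.0, 0.0, 0.045], [-0.0, 0.0, 0.045], [-0.0, 0.0, 0.045]]
9 [[-0.034, 0.008, 0.001], [-0.034, 0.01, 0.001], [-0.033, 0.011, 0.001], [-0.033, 0.012, 0.001], [-0.032, 0.014, 0.001], [-0.032, 0.015, 0.001], [-0.031, 0.016, 0.001], [-0.031, 0.017, 0.001], [-0.03, 0.018, 0.001]] [[0.0, 0.0, 0.039], [0.0, 0.0, 0.039], [0.0, 0.0, 0.039], [0.0, 0.0, 0.039], [0.0, 0.0, 0.039], [0.0, 0.0, 0.039], [0.0, 0.0, 0.039], [0.0, 0.0, 0.039], [0.0, 0.0, 0.039]]
```

Emit:
{"name": "servo_tool", "arguments": {
  "translation": [
    [-0.037, -0.006, -0.002],
    [-0.038, -0.005, -0.002],
    [-0.038, -0.003, -0.002],
    [-0.038, -0.001, -0.002],
    [-0.038, 0, -0.002],
    [-0.038, 0.002, -0.002],
    [-0.038, 0.004, -0.002],
    [-0.037, 0.005, -0.002]
  ],
  "turn": [
    [0, 0, 0.045],
    [0, 0, 0.045],
    [0, 0, 0.045],
    [0, 0, 0.045],
    [0, 0, 0.045],
    [0, 0, 0.045],
    [0, 0, 0.045],
    [0, 0, 0.045]
  ],
  "grip": 0.7
}}

```text
clock: 18.32
tool_pos: [0.532, 0.0482, 0.1042]
eef_rot: [0.767, 0.641, 0.001, 0.001]
contact_force: [0.0, 0.2, 0.4]
opening: 0.7
finger_force: 0.0
```

Emit:
{"name": "servo_tool", "arguments": {
  "translation": [
    [-0.034, 0.008, 0.001],
    [-0.034, 0.01, 0.001],
    [-0.033, 0.011, 0.001],
    [-0.033, 0.012, 0.001],
    [-0.032, 0.014, 0.001],
    [-0.032, 0.015, 0.001],
    [-0.031, 0.016, 0.001],
    [-0.031, 0.017, 0.001],
    [-0.03, 0.018, 0.001]
  ],
  "turn": [
    [0, 0, 0.039],
    [0, 0, 0.039],
    [0, 0, 0.039],
    [0, 0, 0.039],
    [0, 0, 0.039],
    [0, 0, 0.039],
    [0, 0, 0.039],
    [0, 0, 0.039],
    [0, 0, 0.039]
  ]
}}

```text
clock: 19.45
tool_pos: [0.5515, -0.2672, 0.0952]
eef_rot: [0.867, 0.497, 0.001, 0.001]
contact_force: [0.2, 0.2, 0.5]
opening: 0.699
finger_force: 0.0
```

Emit:
{"name": "servo_tool", "arguments": {
  "translation": [
    [0, 0, 0],
    [0, 0, 0],
    [0, 0, 0]
  ],
  "turn": [
    [0, 0, 0],
    [0, 0, 0],
    [0, 0, 0]
  ]
}}

```text
clock: 19.82
tool_pos: [0.5514, -0.2638, 0.0939]
eef_rot: [0.867, 0.499, 0.001, -0.0]
contact_force: [0.6, -0.0, -0.9]
opening: 0.698
finger_force: 0.0
```

```bash
python3 plan.py .5514 -.2655 .09 -30 1; python3 -c "
from plant import optics
import cv2
d=optics.snapshot('scene');cv2.imwrite('pics/s2.png',cv2.resize(d['img'][80:300,90:390],None,fx=2.5,fy=2.5,interpolation=2)[:,:,::-1])" 
```

```text
t 19.82 pos [ 0.5514 -0.2638  0.0939] q [ 0.3   0.87  0.13  1.73 -0.19  0.56  0.02] F [ 0.6 -0.  -0.9] open 0.698 tilt [ 0.     0.001 -1.   ]
phi -30.1
1 [[-0.001, 0.001, 0.004]] [[-0.0, -0.001, -0.002]]
```

View pics/s2.png

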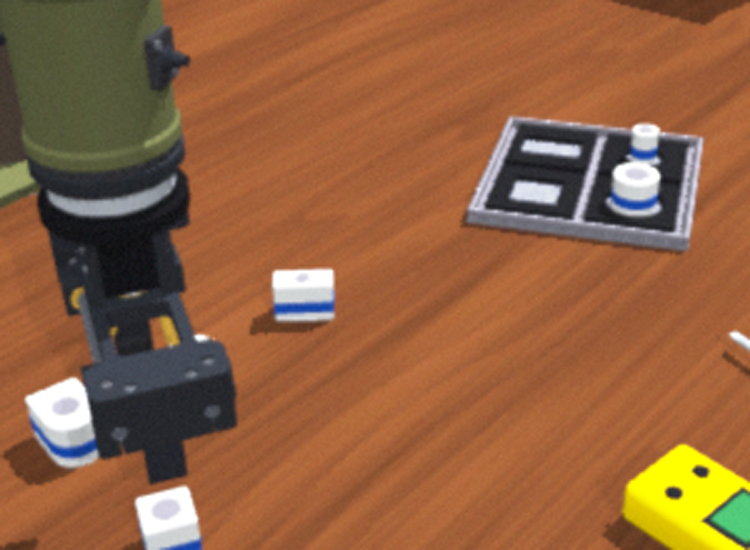

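Large (635,190) and small (645,145) stand upright in their recesses. Now the descent onto the square.

Emit:
{"name": "servo_tool", "arguments": {
  "translation": [
    [-0.001, 0.001, 0.013],
    [0, 0, 0.024],
    [0, 0, 0.024],
    [0, 0, 0.016],
    [0, 0, 0.006],
    [0, 0, 0],
    [0, 0, 0]
  ],
  "turn": [
    [0, 0, 0],
    [0, 0, 0],
    [0, 0, 0],
    [0, 0, 0],
    [0, 0, 0],
    [0, 0, 0],
    [0, 0, 0]
  ]
}}

```text
clock: 20.75
tool_pos: [0.5518, -0.2673, 0.0112]
eef_rot: [0.867, 0.498, 0.0, 0.001]
contact_force: [0.4, -0.3, -0.2]
opening: 0.702
finger_force: 0.0
```

```bash
python3 plan.py .5514 -.2655 .0105 -30 1
```

```text
t 20.75 pos [ 0.5518 -0.2673  0.0112] q [ 0.32  1.    0.09  1.74 -0.2   0.41  0.03] F [ 0.4 -0.3 -0.2] open 0.702 tilt [ 0.001 -0.001 -1.   ]
phi -30.2
1 [[0.001, -0.001, 0.001]] [[0.001, -0.0, -0.004]]
```

Emit:
{"name": "servo_tool", "arguments": {
  "translation": [
    [0.001, -0.001, 0.0005],
    [0, 0, 0],
    [0, 0, 0],
    [0, 0, 0],
    [0, 0, 0],
    [0, 0, 0],
    [0, 0, 0],
    [0, 0, 0]
  ],
  "turn": [
    [0, 0, 0],
    [0, 0, 0],
    [0, 0, 0],
    [0, 0, 0],
    [0, 0, 0],
    [0, 0, 0],
    [0, 0, 0],
    [0, 0, 0]
  ],
  "grip": 0.2
}}

```text
clock: 21.75
tool_pos: [0.5509, -0.2657, 0.0102]
eef_rot: [0.867, 0.498, 0.0, -0.0]
contact_force: [-1.3, 0.3, 4.0]
opening: 0.357
finger_force: 20.0
```

```bash
python3 plan.py .551 -.266 .09 -30 3 .52 -.02 .09 -3 6 .483 .2345 .09 24 6
```

```text
t 21.75 pos [ 0.5509 -0.2657  0.0102] q [ 0.32  1.    0.09  1.74 -0.2   0.41  0.03] F [-1.3  0.3  4. ] open 0.357 tilt [ 0.  0. -1.]
phi -30.3
3 [[-0.0, 0.0, -0.027], [-0.0, 0.0, -0.027], [-0.0, 0.0, -0.027]] [[0.0, -0.0, -0.001], [0.0, -0.0, -0.001], [0.0, -0.0, -0.001]]
6 [[0.033, -0.025, 0.0], [0.035, -0.022, 0.0], [0.036, -0.02, 0.0], [0.038, -0.017, 0.0], [0.039, -0.014, 0.0], [0.04, -0.01, 0.0]] [[0.0, 0.0, -0.079], [0.0, 0.0, -0.079], [0.0, 0.0, -0.079], [0.0, 0.0, -0.079], [0.0, 0.0, -0.079], [0.0, 0.0, -0.079]]
6 [[0.042, -0.008, 0.0], [0.043, -0.005, 0.0], [0.043, -0.002, 0.0], [0.043, 0.002, 0.0], [0.043, 0.005, 0.0], [0.042, 0.008, 0.0]] [[0.0, 0.0, -0.079], [0.0, 0.0, -0.079], [0.0, 0.0, -0.079], [0.0, 0.0, -0.079], [0.0, 0.0, -0.079], [0.0, 0.0, -0.079]]
```

Emit:
{"name": "servo_tool", "arguments": {
  "translation": [
    [0, 0, -0.015],
    [0, 0, -0.032],
    [0, 0, -0.033],
    [0.033, -0.025, 0],
    [0.035, -0.022, 0],
    [0.036, -0.02, 0],
    [0.038, -0.017, 0],
    [0.039, -0.014, 0],
    [0.04, -0.01, 0]
  ],
  "turn": [
    [0, 0, 0],
    [0, 0, 0],
    [0, 0, 0],
    [0, 0, -0.079],
    [0, 0, -0.079],
    [0, 0, -0.079],
    [0, 0, -0.079],
    [0, 0, -0.079],
    [0, 0, -0.079]
  ]
}}

```text
clock: 22.88
tool_pos: [0.5203, -0.0182, 0.0907]
eef_rot: [0.725, 0.689, 0.0, 0.0]
contact_force: [0.5, 1.3, -0.9]
opening: 0.36
finger_force: 20.0
```

Emit:
{"name": "servo_tool", "arguments": {
  "translation": [
    [0.042, -0.008, 0],
    [0.043, -0.005, 0],
    [0.043, -0.002, 0],
    [0.043, 0.002, 0],
    [0.043, 0.005, 0],
    [0.042, 0.008, 0],
    [0, 0, 0],
    [0, 0, 0],
    [0, 0, 0]
  ],
  "turn": [
    [0, 0, -0.079],
    [0, 0, -0.079],
    [0, 0, -0.079],
    [0, 0, -0.079],
    [0, 0, -0.079],
    [0, 0, -0.079],
    [0, 0, 0],
    [0, 0, 0],
    [0, 0, 0]
  ]
}}

```text
clock: 24.0
tool_pos: [0.4838, 0.2341, 0.0902]
eef_rot: [0.545, 0.838, -0.0, 0.0]
contact_force: [-0.0, -0.6, -0.9]
opening: 0.361
finger_force: 20.0
```

```bash
python3 plan.py .483 .2345 .032 24 1
```

```text
t 24.0 pos [0.4838 0.2341 0.0902] q [-0.56  0.81  0.03  1.95 -0.06  0.38 -0.06] F [-0.  -0.6 -0.9] open 0.361 tilt [ 0.    -0.001 -1.   ]
phi 23.9
1 [[0.001, -0.001, 0.058]] [[-0.0, 0.001, -0.002]]
```

Emit:
{"name": "servo_tool", "arguments": {
  "translation": [
    [0, 0, 0.014],
    [0, 0, 0.022],
    [0, 0, 0.016],
    [0, 0, 0.006],
    [0, 0, 0],
    [0, 0, 0]
  ],
  "turn": [
    [0, 0, 0],
    [0, 0, 0],
    [0, 0, 0],
    [0, 0, 0],
    [0, 0, 0],
    [0, 0, 0]
  ]
}}

```text
clock: 24.75
tool_pos: [0.4836, 0.2362, 0.0324]
eef_rot: [0.544, 0.839, 0.0, 0.0]
contact_force: [0.6, 0.5, -0.7]
opening: 0.36
finger_force: 20.0
```

```bash
python3 plan.py .483 .2345 .0175 24 1
```

```text
t 24.75 pos [0.4836 0.2362 0.0324] q [-0.55  0.91  0.02  1.96 -0.07  0.26 -0.06] F [ 0.6  0.5 -0.7] open 0.36 tilt [ 0.001  0.    -1.   ]
phi 24.1
1 [[-0.001, -0.001, 0.015]] [[0.001, -0.0, 0.001]]
```

Emit:
{"name": "servo_tool", "arguments": {
  "translation": [
    [-0.001, -0.001, 0],
    [0, 0, 0.005],
    [0, 0, 0.004],
    [0, 0, 0.003],
    [0, 0, 0.002],
    [0, 0, 0.001],
    [0, 0, 0]
  ],
  "turn": [
    [0, 0, 0],
    [0, 0, 0],
    [0, 0, 0],
    [0, 0, 0],
    [0, 0, 0],
    [0, 0, 0],
    [0, 0, 0]
  ]
}}

```text
clock: 25.62
tool_pos: [0.4827, 0.2348, 0.0171]
eef_rot: [0.544, 0.839, 0.0, -0.0]
contact_force: [-0.1, 0.9, 0.8]
opening: 0.364
finger_force: 20.0
```

Emit:
{"name": "servo_tool", "arguments": {
  "translation": [
    [0, 0, 0.0005],
    [0, 0, 0],
    [0, 0, 0]
  ],
  "turn": [
    [0, 0, 0],
    [0, 0, 0],
    [0, 0, 0]
  ]
}}

```text
clock: 26.0
tool_pos: [0.4827, 0.2348, 0.0171]
eef_rot: [0.544, 0.839, 0.0, 0.0]
contact_force: [-1.2, -0.8, 5.8]
opening: 0.36
finger_force: 20.0
```

Emit:
{"name": "servo_tool", "arguments": {
  "translation": [
    [0, 0, 0],
    [0, 0, 0],
    [0, 0, 0],
    [0, 0, 0],
    [0, 0, -0.01],
    [0, 0, -0.02],
    [0, 0, -0.04]
  ],
  "turn": [
    [0, 0, 0],
    [0, 0, 0],
    [0, 0, 0],
    [0, 0, 0],
    [0, 0, 0],
    [0, 0, 0],
    [0, 0, 0]
  ],
  "grip": 0.55
}}

```text
clock: 26.88
tool_pos: [0.4819, 0.2344, 0.0868]
eef_rot: [0.544, 0.839, -0.001, -0.001]
contact_force: [0.7, 0.7, 0.8]
opening: 0.547
finger_force: 0.0
```

```bash
python3 plan.py .4405 -.0295 .09 -47.5 9; python3 - <<'E'
from plant import optics
from h import *
d=optics.snapshot('top');W=world(d);m=((d["z_map"]>0)&(abs(W[...,2]-.035)<.005)&(W[...,0]>.35)&(W[...,0]<.5)&(abs(W[...,1])<.08)).astype(np.uint8)
n,l,st,c=cv2.connectedComponentsWithStats(m)
for i in range(1,n):
    if st[i,4]>20:
        q=np.argwhere(l==i);up=W[l==i][:,:2];e,v=np.linalg.eigh(np.cov(up.T));print(c[i].round(),W[l==i].mean(0).round(4),np.degrees(np.arctan2(v[1,1],v[0,1])))
E
```

```text
t 26.88 pos [0.4819 0.2344 0.0868] q [-0.56  0.81  0.03  1.96 -0.06  0.37 -0.06] F [0.7 0.7 0.8] open 0.547 tilt [-0.002 -0.001 -1.   ]
phi 24.1
9 [[-0.025, -0.016, -0.0], [-0.027, -0.013, -0.0], [-0.028, -0.009, -0.0], [-0.029, -0.005, -0.0], [-0.03, -0.001, -0.0], [-0.029, 0.003, -0.0], [-0.029, 0.008, -0.0], [-0.027, 0.011, -0.0], [-0.026, 0.015, -0.0]] [[-0.0, 0.0, 0.139], [-0.0, 0.0, 0.139], [-0.0, 0.0, 0.139], [-0.0, 0.0, 0.139], [-0.0, 0.0, 0.139], [-0.0, 0.0, 0.139], [-0.0, 0.0, 0.139], [-0.0, 0.0, 0.139], [-0.0, 0.0, 0.139]]
[283. 225.] [ 0.441  -0.0296  0.0355] -138.2472734367724
```

Emit:
{"name": "servo_tool", "arguments": {
  "translation": [
    [-0.025, -0.016, 0],
    [-0.027, -0.013, 0],
    [-0.028, -0.009, 0],
    [-0.029, -0.005, 0],
    [-0.03, -0.001, 0],
    [-0.029, 0.003, 0],
    [-0.029, 0.008, 0],
    [-0.027, 0.011, 0],
    [-0.026, 0.015, 0],
    [0, 0, 0]
  ],
  "turn": [
    [0, 0, 0.14],
    [0, 0, 0.14],
    [0, 0, 0.14],
    [0, 0, 0.14],
    [0, 0, 0.14],
    [0, 0, 0.14],
    [0, 0, 0.14],
    [0, 0, 0.14],
    [0, 0, 0.14],
    [0, 0, 0]
  ]
}}

```text
clock: 28.18
tool_pos: [0.4379, -0.0307, 0.0871]
eef_rot: [0.935, 0.355, 0.0, 0.001]
contact_force: [-0.1, -0.5, -0.2]
opening: 0.547
finger_force: 0.0
```

Emit:
{"name": "servo_tool", "arguments": {
  "translation": [
    [0, 0, 0],
    [0, 0, 0]
  ],
  "turn": [
    [0, 0, 0],
    [0, 0, 0]
  ]
}}

```text
clock: 28.42
tool_pos: [0.4386, -0.027, 0.0866]
eef_rot: [0.933, 0.359, 0.0, -0.0]
contact_force: [0.2, 0.0, -0.1]
opening: 0.549
finger_force: 0.0
```

```bash
python3 plan.py .4405 -.0295 .04 -48 1
```

```text
t 28.43 pos [ 0.4386 -0.027   0.0866] q [-0.1   0.77  0.1   2.24 -0.47  0.15 -0.4 ] F [ 0.2  0.  -0.1] open 0.549 tilt [ 0.     0.001 -1.   ]
phi -48.0
1 [[-0.0, 0.003, 0.047]] [[-0.0, -0.001, 0.001]]
```

Emit:
{"name": "servo_tool", "arguments": {
  "translation": [
    [0, 0.003, 0.01],
    [0, 0, 0.015],
    [0, 0, 0.015],
    [0, 0, 0.005],
    [0, 0, 0],
    [0, 0, 0]
  ],
  "turn": [
    [0, 0, 0],
    [0, 0, 0],
    [0, 0, 0],
    [0, 0, 0],
    [0, 0, 0],
    [0, 0, 0]
  ]
}}

```text
clock: 29.18
tool_pos: [0.4413, -0.0305, 0.0423]
eef_rot: [0.934, 0.358, -0.001, -0.0]
contact_force: [-0.2, 0.2, -1.2]
opening: 0.55
finger_force: 0.0
```

```bash
python3 plan.py .4405 -.0295 .011 -48 1
```

```text
t 29.18 pos [ 0.4413 -0.0305  0.0423] q [-0.05  0.87  0.03  2.24 -0.59  0.04 -0.28] F [-0.2  0.2 -1.2] open 0.55 tilt [-0.002  0.    -1.   ]
phi -48.1
1 [[0.0, -0.001, 0.031]] [[-0.001, 0.001, -0.002]]
```

q6 is at its lower limit here. Tilting the tool about its closing axis keeps the pads flat on the faces and moves the wrist outward, which frees q6.

Emit:
{"name": "servo_tool", "arguments": {
  "translation": [
    [0, 0, -0.005],
    [0, 0, 0],
    [0, 0, 0],
    [0, 0, 0],
    [0, 0, 0]
  ],
  "turn": [
    [0, -0.05, 0],
    [0, -0.05, 0],
    [0, -0.05, 0],
    [0, -0.05, 0],
    [0, 0, 0]
  ]
}}

```text
clock: 29.8
tool_pos: [0.442, -0.0297, 0.0472]
eef_rot: [0.929, 0.357, -0.094, 0.036]
contact_force: [0.3, -0.4, -0.5]
opening: 0.548
finger_force: 0.0
```

```bash
python3 plan.py
```

```text
t 29.8 pos [ 0.442  -0.0297  0.0472] q [-0.35  0.93  0.38  2.12 -0.56  0.35 -0.38] F [ 0.3 -0.4 -0.5] open 0.548 tilt [-0.148 -0.133 -0.98 ]
phi -47.9
```

Emit:
{"name": "servo_tool", "arguments": {
  "translation": [
    [0.0005, -0.001, 0.008],
    [0.0005, 0, 0.01],
    [0.0005, 0, 0.01],
    [0.0005, 0, 0.006],
    [0, 0, 0],
    [0, 0, 0]
  ],
  "turn": [
    [0, 0, 0],
    [0, 0, 0],
    [0, 0, 0],
    [0, 0, 0],
    [0, 0, 0],
    [0, 0, 0]
  ]
}}

```text
clock: 30.55
tool_pos: [0.437, -0.0332, 0.0138]
eef_rot: [0.929, 0.356, -0.094, 0.035]
contact_force: [-0.8, -1.2, 0.3]
opening: 0.547
finger_force: 0.0
```

```bash
python3 plan.py; python3 -c "
from plant import optics
import cv2
d=optics.snapshot('scene');cv2.imwrite('pics/s3.png',cv2.resize(d['img'][110:240,130:300],None,fx=4.5,fy=4.5,interpolation=2)[:,:,::-1])" 
```

```text
t 30.55 pos [ 0.437  -0.0332  0.0138] q [-0.3   0.98  0.32  2.13 -0.59  0.26 -0.36] F [-0.8 -1.2  0.3] open 0.547 tilt [-0.15  -0.132 -0.98 ]
phi -48.1
```

View pics/s3.png

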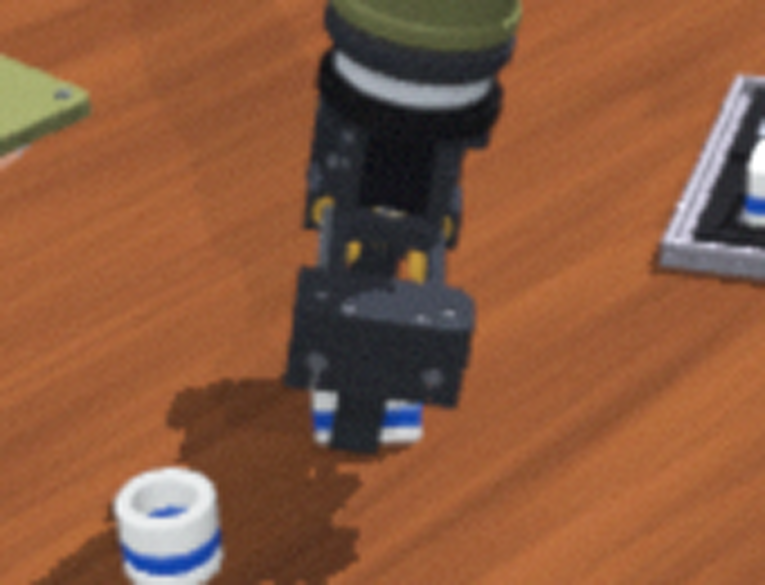

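The finger, at (355,420), straddles the oblong with the sleeve clear. Closing.

Emit:
{"name": "servo_tool", "arguments": {
  "translation": [
    [0, 0, 0],
    [0, 0, 0],
    [0, 0, 0],
    [0, 0, 0],
    [0, 0, 0],
    [0, 0, 0],
    [0, 0, 0]
  ],
  "turn": [
    [0, 0, 0],
    [0, 0, 0],
    [0, 0, 0],
    [0, 0, 0],
    [0, 0, 0],
    [0, 0, 0],
    [0, 0, 0]
  ],
  "grip": 0.05,
  "grip_force": 25
}}

```text
clock: 31.48
tool_pos: [0.437, -0.033, 0.0138]
eef_rot: [0.929, 0.356, -0.094, 0.035]
contact_force: [-0.1, 0.8, 3.1]
opening: 0.247
finger_force: 25.0
```

```bash
cat > plan2.py <<'E'
# as plan.py, but turns about world z by dphi (keeps the tilt); args groups: x y z dphi_deg n
import sys,numpy as np
from scipy.spatial.transform import Rotation as Ro
from plant import r
s=r.get_state();R=Ro.from_quat(s["eef_rot"]);p=np.array(s["tool_pos"]);M=R.as_matrix()
print("t",round(float(s["clock"]),2),p.round(4),"q",np.round(s["q"],2),"F",np.round(s["contact_force"],1),"open",round(float(s["opening"]),3),"z",M[:,2].round(3),"phi",np.degrees(np.arctan2(M[1,1],M[0,1])).round(1))
a=list(map(float,sys.argv[1:]))
for i in range(0,len(a),5):
    x=np.array(a[i:i+3]);n=int(a[i+4]);w=np.array([0,0,np.radians(a[i+3])/n]);tr=[];tu=[]
    for k in range(n):
        tr.append([float(q) for q in R.inv().apply((x-p)/n).round(4)]);tu.append([float(q) for q in R.inv().apply(w).round(3)]);R=Ro.from_rotvec(w)*R
    p=x;print(n,tr,tu)
E
python3 - <<'E'
import numpy as np
# TCP goal: part centre offset from TCP at pick (.4405,-.0295)-(.437,-.0332), rotated by -18 deg (42->24)
a=np.radians(-18);o=np.array([.4405-.437,-.0295+.0332]);c,s=np.cos(a),np.sin(a)
print(np.array([.446,.3163])-np.array([[c,-s],[s,c]])@o)
E
python3 plan2.py .437 -.0332 .09 0 3 .4405 .3140 .09 -18 9
```

```text
[0.44152794 0.31386265]
t 31.48 [ 0.437  -0.033   0.0138] q [-0.3   0.98  0.32  2.13 -0.59  0.26 -0.36] F [-0.1  0.8  3.1] open 0.247 z [-0.15  -0.132 -0.98 ] phi -48.1
3 [[-0.0051, 0.0, -0.0249], [-0.0051, 0.0, -0.0249], [-0.0051, 0.0, -0.0249]] [[0.0, 0.0, 0.0], [0.0, 0.0, 0.0], [0.0, 0.0, 0.0]]
9 [[0.0255, -0.0285, -0.0052], [0.0245, -0.0294, -0.005], [0.0235, -0.0302, -0.0047], [0.0225, -0.031, -0.0045], [0.0214, -0.0318, -0.0043], [0.0203, -0.0326, -0.0041], [0.0192, -0.0333, -0.0039], [0.018, -0.0339, -0.0036], [0.0169, -0.0345, -0.0034]] [[0.007, 0.0, 0.034], [0.007, 0.0, 0.034], [0.007, 0.0, 0.034], [0.007, 0.0, 0.034], [0.007, 0.0, 0.034], [0.007, 0.0, 0.034], [0.007, 0.0, 0.034], [0.007, 0.0, 0.034], [0.007, 0.0, 0.034]]
```

Emit:
{"name": "servo_tool", "arguments": {
  "translation": [
    [-0.003, 0, -0.015],
    [-0.006, 0, -0.03],
    [-0.006, 0, -0.03],
    [0.0255, -0.0285, -0.005],
    [0.0245, -0.0295, -0.005],
    [0.0235, -0.03, -0.0045],
    [0.0225, -0.031, -0.0045],
    [0.0215, -0.032, -0.0045],
    [0.0205, -0.0325, -0.004],
    [0.019, -0.0335, -0.004]
  ],
  "turn": [
    [0, 0, 0],
    [0, 0, 0],
    [0, 0, 0],
    [0.007, 0, 0.034],
    [0.007, 0, 0.034],
    [0.007, 0, 0.034],
    [0.007, 0, 0.034],
    [0.007, 0, 0.034],
    [0.007, 0, 0.034],
    [0.007, 0, 0.034]
  ]
}}

```text
clock: 32.72
tool_pos: [0.4396, 0.2385, 0.0908]
eef_rot: [0.966, 0.24, -0.098, 0.023]
contact_force: [0.0, 0.1, 0.3]
opening: 0.245
finger_force: 25.0
```

Emit:
{"name": "servo_tool", "arguments": {
  "translation": [
    [0.018, -0.034, -0.0035],
    [0.017, -0.0345, -0.0035],
    [0, 0, 0],
    [0, 0, 0],
    [0, 0, 0]
  ],
  "turn": [
    [0.007, 0, 0.034],
    [0.007, 0, 0.034],
    [0, 0, 0],
    [0, 0, 0],
    [0, 0, 0]
  ]
}}

```text
clock: 33.35
tool_pos: [0.4407, 0.3131, 0.0904]
eef_rot: [0.973, 0.206, -0.099, 0.02]
contact_force: [0.9, -0.4, 0.3]
opening: 0.25
finger_force: 25.0
```

```bash
python3 plan2.py .4415 .3139 .035 0 4; python3 -c "
from plant import optics
import cv2
d=optics.snapshot('scene');cv2.imwrite('pics/s4.png',cv2.resize(d['img'][80:190,260:390],None,fx=5,fy=5,interpolation=2)[:,:,::-1])"
```

```text
t 33.35 [0.4407 0.3131 0.0904] q [-1.    0.97  0.61  1.77 -0.72  0.87 -1.15] F [ 0.9 -0.4  0.3] open 0.25 z [-0.184 -0.08  -0.98 ] phi -66.2
4 [[0.0031, -0.0001, 0.0135], [0.0031, -0.0001, 0.0135], [0.0031, -0.0001, 0.0135], [0.0031, -0.0001, 0.0135]] [[0.0, 0.0, 0.0], [0.0, 0.0, 0.0], [0.0, 0.0, 0.0], [0.0, 0.0, 0.0]]
```

View pics/s4.png

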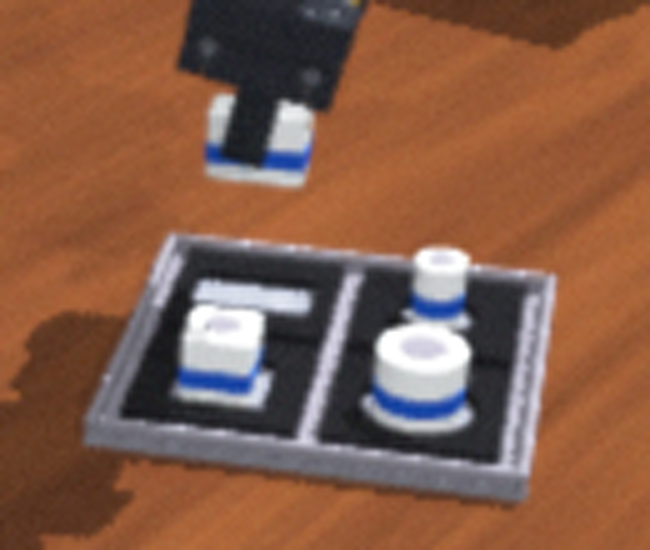

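The square (223,355), small (440,285) and large (420,380) are seated. The oblong hangs upright at (258,140), aligned with its recess (253,297). Lowering it.

Emit:
{"name": "servo_tool", "arguments": {
  "translation": [
    [0.003, 0, 0.0135],
    [0.004, 0, 0.018],
    [0.003, 0, 0.0135],
    [0.002, 0, 0.0095],
    [0, 0, 0],
    [0, 0, 0]
  ],
  "turn": [
    [0, 0, 0],
    [0, 0, 0],
    [0, 0, 0],
    [0, 0, 0],
    [0, 0, 0],
    [0, 0, 0]
  ]
}}

```text
clock: 34.15
tool_pos: [0.4415, 0.315, 0.0344]
eef_rot: [0.973, 0.207, -0.098, 0.02]
contact_force: [0.6, 0.0, -0.6]
opening: 0.246
finger_force: 25.0
```

```bash
python3 plan2.py .4415 .3139 .034 0 1 .4415 .3139 .0205 0 5
```

```text
t 34.15 [0.4415 0.315  0.0344] q [-0.97  1.05  0.55  1.77 -0.78  0.78 -1.11] F [ 0.6  0.  -0.6] open 0.246 z [-0.183 -0.08  -0.98 ] phi -66.0
1 [[-0.0004, 0.001, 0.0005]] [[0.0, 0.0, 0.0]]
5 [[0.0005, 0.0, 0.0026], [0.0005, 0.0, 0.0026], [0.0005, 0.0, 0.0026], [0.0005, 0.0, 0.0026], [0.0005, 0.0, 0.0026]] [[0.0, 0.0, 0.0], [0.0, 0.0, 0.0], [0.0, 0.0, 0.0], [0.0, 0.0, 0.0], [0.0, 0.0, 0.0]]
```

Emit:
{"name": "servo_tool", "arguments": {
  "translation": [
    [0, 0.001, 0],
    [0.001, 0, 0.004],
    [0.001, 0, 0.004],
    [0.0005, 0, 0.003],
    [0.0005, 0, 0.0015],
    [0, 0, 0],
    [0, 0, 0]
  ],
  "turn": [
    [0, 0, 0],
    [0, 0, 0],
    [0, 0, 0],
    [0, 0, 0],
    [0, 0, 0],
    [0, 0, 0],
    [0, 0, 0]
  ]
}}

```text
clock: 35.02
tool_pos: [0.442, 0.3143, 0.0214]
eef_rot: [0.973, 0.207, -0.099, 0.02]
contact_force: [-0.2, -0.3, 0.4]
opening: 0.247
finger_force: 25.0
```

Emit:
{"name": "servo_tool", "arguments": {
  "translation": [
    [0, 0, 0.0007],
    [0, 0, 0],
    [0, 0, 0]
  ],
  "turn": [
    [0, 0, 0],
    [0, 0, 0],
    [0, 0, 0]
  ]
}}

```text
clock: 35.4
tool_pos: [0.442, 0.3143, 0.0208]
eef_rot: [0.973, 0.207, -0.099, 0.02]
contact_force: [0.7, 0.2, 3.2]
opening: 0.245
finger_force: 25.0
```

Emit:
{"name": "servo_tool", "arguments": {
  "translation": [
    [0, 0, 0.0003],
    [0, 0, 0],
    [0, 0, 0]
  ],
  "turn": [
    [0, 0, 0],
    [0, 0, 0],
    [0, 0, 0]
  ]
}}

```text
clock: 35.78
tool_pos: [0.442, 0.3143, 0.0208]
eef_rot: [0.973, 0.207, -0.099, 0.02]
contact_force: [0.8, 0.1, 5.1]
opening: 0.247
finger_force: 25.0
```

Emit:
{"name": "servo_tool", "arguments": {
  "translation": [
    [0, 0, 0],
    [0, 0, 0],
    [0, 0, 0],
    [0, 0, 0],
    [-0.002, 0, -0.01],
    [-0.004, 0, -0.02],
    [-0.008, 0, -0.04],
    [-0.01, 0, -0.05]
  ],
  "turn": [
    [0, 0, 0],
    [0, 0, 0],
    [0, 0, 0],
    [0, 0, 0],
    [0, 0, 0],
    [0, 0, 0],
    [0, 0, 0],
    [0, 0, 0]
  ],
  "grip": 0.42
}}

```text
clock: 36.78
tool_pos: [0.4421, 0.314, 0.1448]
eef_rot: [0.973, 0.206, -0.099, 0.02]
contact_force: [0.3, 0.1, -0.4]
opening: 0.421
finger_force: 0.0
```

Emit:
{"name": "servo_tool", "arguments": {
  "translation": [
    [-0.04, 0, -0.03],
    [-0.04, 0, -0.03],
    [-0.03, 0, -0.02],
    [0, 0, 0]
  ],
  "turn": [
    [0, 0, 0],
    [0, 0, 0],
    [0, 0, 0],
    [0, 0, 0]
  ]
}}

```text
clock: 37.28
tool_pos: [0.3582, 0.2766, 0.2457]
eef_rot: [0.973, 0.207, -0.097, 0.018]
contact_force: [-0.3, 0.1, -0.2]
opening: 0.42
finger_force: 0.0
```

```bash
python3 plan2.py; python3 - <<'E'
from plant import optics
from h import *
d=optics.snapshot('scene');cv2.imwrite('pics/s5.png',cv2.resize(d['img'][80:290,90:390],None,fx=2.6,fy=2.6,interpolation=2)[:,:,::-1])
for nm in("scene","top"):
    d=optics.snapshot(nm);W=world(d);m=((d["z_map"]>0)&(abs(W[...,2]-.039)<.009)&(W[...,0]>.38)&(W[...,0]<.62)&(W[...,1]>-.3)&(W[...,1]<.42)).astype(np.uint8)
    n,l,st,c=cv2.connectedComponentsWithStats(m)
    for i in range(1,n):
        if st[i,4]>20: q=W[l==i];k=q[:,2]>np.percentile(q[:,2],40);print(nm,st[i,4],q[k].mean(0).round(4),"zmax90",np.percentile(q[:,2],90).round(4))
E
```

```text
t 37.27 [0.3582 0.2766 0.2457] q [-1.17  0.67  0.78  1.92 -0.56  1.01 -1.24] F [-0.3  0.1 -0.2] open 0.42 z [-0.182 -0.076 -0.98 ] phi -66.1
scene 157 [0.4486 0.3133 0.0415] zmax90 0.0427
scene 77 [0.5283 0.351  0.0413] zmax90 0.0425
scene 163 [0.4831 0.2331 0.0418] zmax90 0.0428
scene 201 [0.5653 0.2704 0.042 ] zmax90 0.0432
scene 196 [ 0.4436 -0.1476  0.0349] zmax90 0.0356
scene 431 [ 0.4213 -0.2428  0.0356] zmax90 0.0362
top 245 [0.5663 0.2699 0.0435] zmax90 0.0447
top 95 [0.5287 0.3509 0.0435] zmax90 0.0453
top 207 [0.4834 0.2322 0.0439] zmax90 0.0454
top 48 [0.4437 0.3073 0.0433] zmax90 0.0448
top 145 [ 0.4436 -0.1494  0.0373] zmax90 0.0388
top 336 [ 0.4222 -0.2432  0.0371] zmax90 0.0384
```

View pics/s5.png

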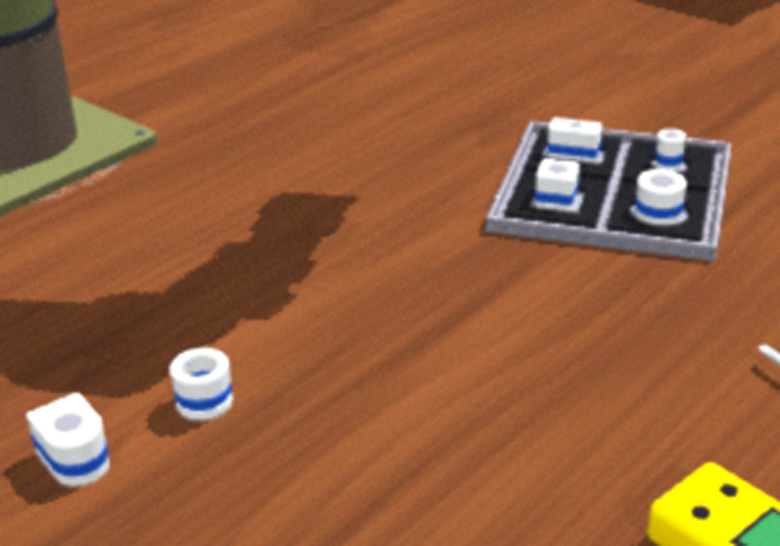

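All four tops stand about 6.5–7 mm above the look-alikes' tops, which puts them on the recess floors (on the rim they would be 13 mm up). They are upright at (575,140), (670,150), (557,185) and (660,197). The sleeve and arch have not moved, and the arm is clear.

```bash
python3 -c "
from plant import r
print(r.finish_job())"
```

```text
the job is handed in; nothing more can be done
None
```

I handed the job in at about 37 s: the large round, small round, square and oblong cartridges are upright on the floors of their own recesses, and the arch cartridge and sleeve have not moved.

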